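Pack the wide sample jars in the round tin

ROBOT

A 6-joint arm with a two-finger parallel gripper is mounted at the origin on the work surface. World frame = base frame: x ahead of the robot, y to its left, z up, the work surface at z = 0. Lengths are in m, angles in degrees, forces in N, time in s.
With the tool pointing down it reaches from about 0.35 to 0.875 m from the base axis. Payload 4.2 kg.
Tool frame: the origin (TCP) lies midway between the tips of the shut fingers; the grasp point (between the pads) lies 19 mm behind it; z points along the fingers, y is the line along which they close (so a half turn about z gives the same grasp; the last joint's range is limited). The gripper opens to 87 mm and grips with 3 to 60 N. Pads are 19 mm wide; open, the fingers measure 117 mm over their backs; the gripper's body (75 mm by 190 mm) begins 51 mm behind the grasp point.
Start: joints at [82.139, 22.042, 0.453, 0, -68.411, -14.817], TCP at [0.241, 0.577, 0.223] pointing down, gripper open.
Joint ranges: [-179.83, 179.83], [-69.29, 118.12], [-61.27, 80.66], [-181.25, 117.63], [-171.15, -9.14], [-177.46, 177.46]. Speed limits (degrees/s): [159.86, 159.86, 180, 180, 180, 180].

INTERFACE

Orientations are given as a 3x3 rotation matrix whose columns are the frame's x, y, z axes.
In Python, from station import r gives the robot as it stands.
- The arm moves only by the tool inch_along, called by a JSON object that holds its "name" and its "arguments". Schema: {"type":"object","properties":{"deltas":{"type":"array","items":{"type":"array","items":{"type":"number"},"minItems":7,"maxItems":7},"minItems":1,"maxItems":8},"only":{"type":"string"},"quiet":{"type":"boolean"},"lines":{"type":"string"}},"required":["deltas"],"additionalProperties":false}. deltas is a list of rows, 1 to 8 of them, each of 7 numbers: the opening from 0.0 (shut) to 1.0 (fully open), then dx, dy, dz in a scale on which 1.0 is 0.6 m, then a rotation vector rx, ry, rz in shares of 180 degrees (1.0 is 180 degrees); each row is the pose to reach, as a shift and turn from the pose commanded when the call began, along the tool's axes at that moment; what a row does not reach only later rows make up. A row lasts 1/10 s, in which the tool goes at most 0.05 m and 8.59 degrees, less where a joint would pass 70% of its speed; a pose out of reach is approached as far as the arm can. The fingers move at their own pace and stop on an object; the grip force is fixed at half the most. Time passes only in rows, so rows that do not move let the fingers close. The tool returns the time, the measured TCP pose, the force, the opening and the grip force at its end. only (a regular expression) keeps the lines of the reply that match it, lines (a string "A,B") keeps lines A to B, and quiet returns only ok. Shift and turn numbers lie between -1 and 1, and a call with a number outside is refused. Input that does not fit is refused with a message, and nothing moves.
- r.sense(): the state, without advancing time (a new reading comes with each control period).
- r.capture(name): name is "side" or "top"; returns a dict with "pixels" (400x640x3 uint8, red, green, blue), "z_map" (400x640 float32, m along the optical axis (not along the pixel's ray), 0 where there is no reading), "K" (3x3 intrinsics, pixels), "distortion" ([k1, k2, p1, p2, k3] as OpenCV has them; the pictures are not rectified), "world_from_camera" (4x4, takes a point from camera to world coordinates). Camera axes: x right, y up, looking along -z (the intrinsics and any distortion apply to the point x, -y, -z); pixel columns grow to the right and rows downward; lengths in m; the calibration is good to about 2 mm. A picture is of the moment at which its call begins.
- r.finish_job(): hands the job in; it is judged then, once.
The state is a dict: "time_s": time; "joints": joint angles; "joint_velocities": joint speeds; "effort": joint torques, N m; "tcp_pos": TCP position; "ee_rot": TCP orientation; "wrist_force": force on the tool from outside, world axes, zero at the start; "moment": the same for the moment, N m; "gripper_width": opening from 0.0 (shut) to 1.0 (fully open); "gripper_force": force on a finger pad.
Only numpy, scipy, OpenCV 4.12 (cv2) and the standard library are available. Lean on these libraries where they do the work, as an engineer would, in place of code of your own. Each camera call takes 0.05 s, during which the arm holds its last target. There are 200 camera calls.

TASK

Pack the three wide amber jars close together in the round steel tin, each standing upright flat on the tin's floor, then put the tin's lid on so that it sits level and fully home. It is glass: keep the jars upright and lower jars and lid gently into place rather than dropping them. Leave the two narrow jars, the beaker and the green rack where they are.

Things in the scene. Friction and masses are not known exactly. Their poses are not given: they have to be found in the camera images.
- tin: Open round steel tin, fixed upright on the bench. Outside diameter 140, inside 134, floor 4 thick, rim 76 above its underside. Takes three wide jars only as a triangle round its centre (about 10 mm play). Packed jars' knobs end 13 mm below the rim; fingers reaching in have most room when they close along the wall (across the radius). Origin: centre of underside; z up. Sizes in mm.
- lid: The tin's steel lid, flat on the bench: disc of diameter 146; below it a tapered plug (diameter 114 at the bottom, 126 at the disc) for the tin's mouth; on top a central black knob, diameter 20. Heights above its underside, mm: plug 0-8, disc 8-14, knob 14-40. 0.18 kg. Origin: centre of plug's underside; z up. Fully home the disc rests on the rim, origin 68 mm above the tin's.
- wide_a: Wide sample jar: squat round amber-glass jar with a flat black lid and an aluminium knob. Outside diameter 52 mm; 35 mm high to the lid's flat top, on which stands an upright round knob 20 mm in diameter and 24 mm tall (top at 59 mm), to lift it by. About 0.13 kg. Origin: centre of the underside; z up. The three wide jars are alike.
- wide_b: Wide sample jar: squat round amber-glass jar with a flat black lid and an aluminium knob. Outside diameter 52 mm; 35 mm high to the lid's flat top, on which stands an upright round knob 20 mm in diameter and 24 mm tall (top at 59 mm), to lift it by. About 0.13 kg. Origin: centre of the underside; z up. The three wide jars are alike.
- wide_c: Wide sample jar: squat round amber-glass jar with a flat black lid and an aluminium knob. Outside diameter 52 mm; 35 mm high to the lid's flat top, on which stands an upright round knob 20 mm in diameter and 24 mm tall (top at 59 mm), to lift it by. About 0.13 kg. Origin: centre of the underside; z up. The three wide jars are alike.
- narrow_a: Narrow sample jar: the same amber jar with black lid and aluminium knob, but only 34 mm in outside diameter; 35 mm high to the lid's top, the same knob (20 mm diameter, 24 mm tall, top at 59 mm). About 0.07 kg. Origin: centre of the underside; z up. Not to be packed.
- narrow_b: Narrow sample jar: the same amber jar with black lid and aluminium knob, but only 34 mm in outside diameter; 35 mm high to the lid's top, the same knob (20 mm diameter, 24 mm tall, top at 59 mm). About 0.07 kg. Origin: centre of the underside; z up. Not to be packed.
- beaker: Bystander: open glass beaker, 66 mm in diameter, 85 mm high, on the far side of the work. Origin: centre of the underside.
- rack: Bystander: green plastic rack 60 x 140 mm and 35 mm high, with ten white tube caps that reach 47 mm, on the far side of the work. Long side along its y. Origin: centre of the underside.

How it is judged (in metres and radians):
On the way, in this order (a step that is already met when the one before it is completed fails the run):
1. all three wide jars stand upright on the floor of the tin (horizontal distance between each of wide_a, wide_b, wide_c and tin below 0.044 m and z of each of wide_a, wide_b, wide_c in the frame of tin below 0.01 m and angle between each of wide_a, wide_b, wide_c's own z axis and vertical below 0.1 rad), for 0.2 s.
2. the lid sits level and fully home on the tin (horizontal distance between lid and tin below 0.008 m and z of lid in the frame of tin between 0.064 and 0.071 m and angle between lid's own z axis and vertical below 0.04 rad), for 0.2 s.
At the end, for the whole second after the job is handed in: Wide jars in the tin: within 44 mm of its axis, underside under 10 mm above the tin's, tilt under 0.1 rad. Lid within 8 mm of the axis, origin 64 to 71 mm above the tin's, tilt under 0.04 rad. All at rest (0.02 m/s). Narrow jars, beaker, rack within 30 mm of their starts (all of step 1 and all of step 2 and linear speed of each of wide_a, wide_b, wide_c, lid below 0.02 m/s and distance of each of narrow_a, narrow_b, beaker, rack from where it was at the start of the episode below 0.03 m); the robot touches nothing.
It fails at once if a narrow jar, the beaker or the rack is moved more than 30 mm (distance of any of narrow_a, narrow_b, beaker, rack from where it was at the start of the episode above 0.03 m).
It fails at once if a jar is tipped more than 0.7 rad (angle between any of wide_a, wide_b, wide_c, narrow_a, narrow_b's own z axis and vertical above 0.7 rad).
It fails at once if a jar is dropped into the tin (faster than 0.5 m/s with its underside within 30 mm of the tin's underside) ((horizontal distance between wide_a and tin below 0.06 m and z of wide_a in the frame of tin below 0.03 m and linear speed of wide_a above 0.5 m/s) or (horizontal distance between wide_b and tin below 0.06 m and z of wide_b in the frame of tin below 0.03 m and linear speed of wide_b above 0.5 m/s) or (horizontal distance between wide_c and tin below 0.06 m and z of wide_c in the frame of tin below 0.03 m and linear speed of wide_c above 0.5 m/s)).
It fails at once if the lid is dropped onto the tin (faster than 0.5 m/s within 15 mm of its seat) (horizontal distance between lid and tin below 0.04 m and z of lid in the frame of tin below 0.083 m and linear speed of lid above 0.5 m/s).
It also fails if it takes over 93 s, if anything falls off the work surface, if the arm or the gripper's body presses on something with over 40 N, if the wrist force passes 120 N, or if a joint passes its speed limit or range.

## Working session

There is one attempt and no reset: what is moved stays moved. The work goes in short steps, Python scripts to look and compute and a tool call to move; the robot and the scene stay as the last step left them, time stands still between calls to the robot, and variables do not carry over. Pictures are saved under pics/ and viewed, at most 14 in all, crops included, and the job is handed in when it is done.

```bash
ls; mkdir -p pics; python3 - <<'E'
from station import r
import cv2,numpy as np
s=r.sense();print(s['time_s'],s['tcp_pos'],np.round(s['ee_rot'],3).tolist(),s['gripper_width'])
for n in('side','top'):
    c=r.capture(n);cv2.imwrite(f'pics/{n}0.png',c['pixels'][:,:,::-1]);print(n,c['K'].tolist() if hasattr(c['K'],'tolist') else c['K'],c['distortion'],np.round(c['world_from_camera'],3).tolist())
E
```

```text
pics
station.py
0.0 [0.24070818 0.57614563 0.22148198] [[0.923, -0.386, -0.001], [-0.386, -0.923, -0.002], [0.0, 0.002, -1.0]] 1.000353490797374
side [[364.3865225221709, 0.0, 319.3754025098147], [0.0, 364.3865225221709, 194.90352506924503], [0.0, 0.0, 1.0]] [0.019802 0.       0.       0.       0.      ] [[0.648, 0.438, -0.622, 0.129], [-0.761, 0.376, -0.528, -0.413], [0.002, 0.816, 0.578, 0.497], [0.0, 0.0, 0.0, 1.0]]
top [[398.7362819049344, 0.0, 321.6459727802818], [0.0, 398.7362819049344, 199.28518409863568], [0.0, 0.0, 1.0]] [-0.03146764  0.          0.          0.          0.        ] [[0.016, 0.992, -0.124, 0.521], [-1.0, 0.016, -0.007, -0.01], [-0.005, 0.124, 0.992, 0.86], [0.0, 0.0, 0.0, 1.0]]
```

View pics/side0.png

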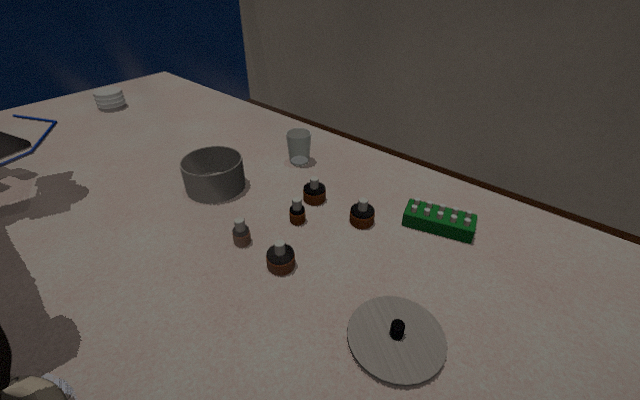

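View pics/top0.png

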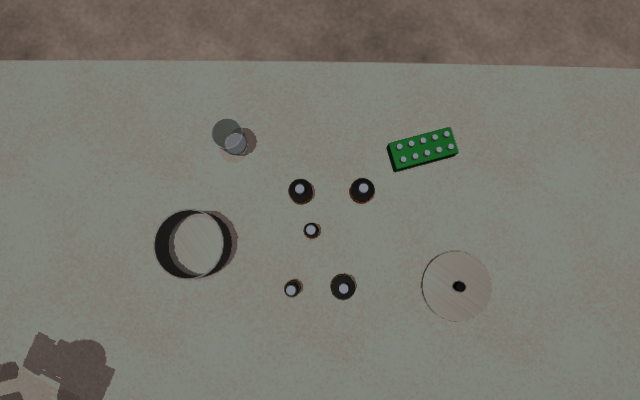

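The side view shows the tin at about (213,175), the wide jars at (315,190), (362,213) and (281,257), the narrow jars at (297,212) and (241,233), and the lid at (397,338). In the top view the tin is at (194,244), the wide knobs at (300,189), (363,188) and (343,287), the narrow knobs at (311,230) and (292,290), and the lid knob at (459,286).

```bash
cat > h.py <<'E'
import cv2,numpy as np
from station import r
def ray(c,uv):
    p=cv2.undistortPoints(np.float64(uv).reshape(-1,1,2),np.float64(c['K']),np.float64(c['distortion'])).reshape(-1,2)
    T=np.array(c['world_from_camera']);d=np.c_[p[:,0],-p[:,1],-np.ones(len(p))]@T[:3,:3].T
    return T[:3,3],d
def plane(c,uv,z):
    o,d=ray(c,uv);return o+d*((z-o[2])/d[:,2])[:,None]
def world(c):
    h,w=c['z_map'].shape;u,v=np.meshgrid(np.arange(w),np.arange(h))
    o,d=ray(c,np.stack([u,v],-1).reshape(-1,2).astype(float))
    P=(o+d*c['z_map'].reshape(-1,1)).reshape(h,w,3);P[c['z_map']==0]=np.nan;return P
def tri(c1,uv1,c2,uv2):
    o1,d1=ray(c1,[uv1]);o2,d2=ray(c2,[uv2]);d1=d1[0];d2=d2[0]
    A=np.c_[d1,-d2];t=np.linalg.lstsq(A,o2-o1,rcond=None)[0]
    a=o1+t[0]*d1;b=o2+t[1]*d2;return (a+b)/2,np.linalg.norm(a-b)
def blobs(m,lo,hi):
    n,l,s,c=cv2.connectedComponentsWithStats(m.astype(np.uint8))
    return [(c[i],s[i]) for i in range(1,n) if lo<=s[i][4]<=hi]
def circ(xy):
    A=np.c_[2*xy,np.ones(len(xy))];s=np.linalg.lstsq(A,(xy**2).sum(1),rcond=None)[0]
    return s[:2],np.sqrt(s[2]+s[:2]@s[:2])
E
python3 - <<'E'
from h import *
np.set_printoptions(precision=4,suppress=True)
t=r.capture('top');s=r.capture('side')
for n,c in(('top',t),('side',s)):
    P=world(c);print(n,'bench z',np.nanmedian(P[300:340,330:400,2] if n=='top' else P[280:300,150:200,2]))
    hsv=cv2.cvtColor(c['pixels'],cv2.COLOR_RGB2HSV)
    R=P[...,0]
    z=P[...,2];ok=(R<0.72)&(z>0.03)&(z<0.12)
    for b,st in blobs(ok,10,20000):
        x,y,w,h=st[:4];sub=P[y:y+h,x:x+w].reshape(-1,3);sub=sub[(sub[:,2]>.03)&(sub[:,2]<.12)]
        zt=np.percentile(sub[:,2],97);top=sub[sub[:,2]>zt-.006]
        print('depth',b,st,'ztop %.4f'%zt,top.mean(0),circ(top[:,:2]) if w>40 else '')
    gray=(hsv[...,2]>110)&(hsv[...,1]<60)
    if n=='top':
        for b,st in blobs((hsv[...,2]>140)&(hsv[...,1]<70),20,250):print('bright',b,st,plane(c,[b],.059)[0])
for (u,v) in((300,189),(343,287)):print(t['pixels'][v-8:v+9:2,u].tolist())
print(s['pixels'][235:262:2,280].tolist(), s['pixels'][180:270:15,100].tolist())
E
```

```text
top bench z -0.00011406411292236296
depth [226.36 148.92] [221 148  10   4  25] ztop 0.0858 [0.7189 0.1893 0.0837] 
depth [410.2184 160.5763] [392 155  51  15 380] ztop 0.0476 [ 0.7141 -0.1864  0.0464] (array([ 0.704 , -0.1937]), np.float64(0.021013401762873928))
depth [299.8378 190.4212] [288 179  24  24 444] ztop 0.0599 [0.6429 0.0417 0.0587] 
depth [361.8135 189.6247] [350 178  24  25 445] ztop 0.0604 [ 0.6467 -0.0883  0.059 ] 
depth [185.0868 243.7889] [ 153  209   76   71 1336] ztop 0.0773 [0.5275 0.2611 0.0752] (array([0.5278, 0.2569]), np.float64(0.06768182244673825))
depth [310.7541 230.1585] [304 223  15  15 183] ztop 0.0606 [0.5604 0.0172 0.0587] 
depth [342.5231 287.3361] [331 275  24  25 476] ztop 0.0607 [ 0.4452 -0.0498  0.059 ] 
depth [459.3696 286.1413] [454 281  12  11  92] ztop 0.0420 [ 0.451  -0.2873  0.0398] 
depth [291.366  288.9794] [284 282  16  15 194] ztop 0.0607 [0.44   0.0544 0.0586] 
bright [299.3696 188.1087] [296 185   8   7  46] [0.6441 0.0411 0.059 ]
bright [363.1667 187.3095] [360 184   8   7  42] [ 0.6477 -0.0885  0.059 ]
bright [310.5    229.1304] [3
[... 1263 characters left out ...]
.037   0.1175] 
depth [  6.4519 396.1346] [  0 390  19  10 104] ztop 0.1120 [ 0.067  -0.0436  0.1165] 
[[18, 17, 18], [41, 41, 38], [128, 133, 144], [129, 134, 145], [129, 134, 144], [129, 133, 145], [76, 75, 69], [23, 22, 21], [25, 23, 23]]
[[30, 28, 28], [30, 27, 27], [72, 72, 75], [129, 134, 145], [128, 133, 144], [129, 134, 145], [129, 133, 145], [98, 102, 110], [28, 26, 25]]
[[126, 118, 109], [131, 122, 115], [127, 123, 115], [128, 129, 118], [129, 129, 122], [131, 130, 123], [61, 56, 52], [63, 58, 55], [66, 63, 61], [65, 61, 57], [56, 53, 51], [29, 24, 24], [26, 23, 14], [26, 23, 23]] [[128, 121, 112], [123, 114, 105], [126, 112, 106], [125, 117, 110], [122, 114, 106], [125, 114, 109]]
```

```bash
cat > go.py <<'E'
import sys,numpy as np
from station import r
from scipy.spatial.transform import Rotation as R
x,y,z,yaw=map(float,sys.argv[1:5]);s=r.sense();E=np.array(s['ee_rot']);p=np.array(s['tcp_pos'])
a=np.radians(yaw);G=np.array([[np.cos(a),np.sin(a),0],[np.sin(a),-np.cos(a),0],[0,0,-1]])
print('t',s['time_s'],'tcp',p.round(4),'w',round(s['gripper_width'],3),'F',np.round(s['wrist_force'],1),'j',np.round(s['joints'],0))
print('shift',(E.T@(np.array([x,y,z])-p)).round(4),'rot',R.from_matrix(E.T@G).as_rotvec(degrees=True).round(2))
E
python3 go.py .445 -.0512 .12 0
```

```text
t 0.2 tcp [0.2408 0.5764 0.2219] w 0.998 F [-0.7  0.4  1.1] j [ 82.  22.   0.  -0. -68. -15.]
shift [0.4304 0.5001 0.1026] rot [ 8.000e-02  1.000e-02 -2.269e+01]
```

The rows are not in the units I measure in: shifts go in shares of 0.6 m and turns go in shares of 180 degrees. I convert before sending: 0.5 m / 0.6 = 0.8333, 0.43 m / 0.6 = 0.7167, -22.7 degrees / 180 = -0.1261.

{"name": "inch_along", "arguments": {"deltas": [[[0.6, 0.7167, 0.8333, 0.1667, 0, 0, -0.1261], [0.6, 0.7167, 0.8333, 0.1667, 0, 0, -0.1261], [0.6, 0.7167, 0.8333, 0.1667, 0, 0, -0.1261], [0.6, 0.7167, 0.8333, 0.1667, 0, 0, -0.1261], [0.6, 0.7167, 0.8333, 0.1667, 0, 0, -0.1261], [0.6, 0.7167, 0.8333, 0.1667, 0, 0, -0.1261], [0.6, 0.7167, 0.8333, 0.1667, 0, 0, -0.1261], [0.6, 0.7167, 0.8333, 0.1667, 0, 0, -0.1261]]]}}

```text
refused: deltas[0]: the value is too long (schema: maxItems 7). Nothing was moved.
```

Wrong form. The message asks for a list of rows, each a list of 7 numbers, so I'll send the same numbers that way.

{"name": "inch_along", "arguments": {"deltas": [[0.6, 0.7167, 0.8333, 0.1667, 0, 0, -0.1261], [0.6, 0.7167, 0.8333, 0.1667, 0, 0, -0.1261], [0.6, 0.7167, 0.8333, 0.1667, 0, 0, -0.1261], [0.6, 0.7167, 0.8333, 0.1667, 0, 0, -0.1261], [0.6, 0.7167, 0.8333, 0.1667, 0, 0, -0.1261], [0.6, 0.7167, 0.8333, 0.1667, 0, 0, -0.1261], [0.6, 0.7167, 0.8333, 0.1667, 0, 0, -0.1261], [0.6, 0.7167, 0.8333, 0.1667, 0, 0, -0.1261]]}}

```text
time_s: 1.0
tcp_pos: [0.3634, 0.1987, 0.1626]
ee_rot: [[1.0, 0.001, 0.001], [0.001, -1.0, 0.001], [0.001, -0.001, -1.0]]
wrist_force: [0.5, -0.5, 0.2]
gripper_width: 0.597
gripper_force: 0.0
```

```bash
python3 go.py .445 -.0512 .12 0
```

```text
t 1.0 tcp [0.3634 0.1987 0.1626] w 0.597 F [ 0.5 -0.5  0.2] j [ 51.   5. -33.   0. -53.  39.]
shift [0.0813 0.25   0.0425] rot [-0.03 -0.03  0.07]
```

Scaled: 0.25 m / 0.6 = 0.4167, 0.081 m / 0.6 = 0.135.

{"name": "inch_along", "arguments": {"deltas": [[0.6, 0.135, 0.4167, 0.07, 0, 0, 0], [0.6, 0.135, 0.4167, 0.07, 0, 0, 0], [0.6, 0.135, 0.4167, 0.07, 0, 0, 0], [0.6, 0.135, 0.4167, 0.07, 0, 0, 0], [0.6, 0.135, 0.4167, 0.07, 0, 0, 0], [0.6, 0.135, 0.4167, 0.07, 0, 0, 0], [0.6, 0.135, 0.4167, 0.07, 0, 0, 0]]}}

```text
time_s: 1.7
tcp_pos: [0.4443, -0.0515, 0.1198]
ee_rot: [[1.0, -0.004, -0.002], [-0.004, -1.0, -0.0], [-0.002, 0.0, -1.0]]
wrist_force: [-0.6, 0.3, 0.9]
gripper_width: 0.605
gripper_force: 0.0
```

{"name": "inch_along", "arguments": {"deltas": [[0.6, 0, 0, 0, 0, 0, 0], [0.6, 0, 0, 0, 0, 0, 0]]}}

```text
time_s: 1.9
tcp_pos: [0.4443, -0.0486, 0.1208]
ee_rot: [[1.0, 0.002, 0.0], [0.002, -1.0, 0.0], [0.0, -0.0, -1.0]]
wrist_force: [-0.3, 0.6, 0.3]
gripper_width: 0.603
gripper_force: 0.0
```

```bash
python3 go.py .445 -.0512 .042 0;  python3 - <<'E'
from h import *
for n in('side','top'):
    c=r.capture(n);I=c['pixels'][:,:,::-1]
    I=I[180:330,200:400] if n=='side' else I[210:350,250:450]
    cv2.imwrite(f'pics/{n}1.png',cv2.resize(I,None,fx=3,fy=3))
E
```

```text
t 1.9 tcp [ 0.4443 -0.0486  0.1208] w 0.603 F [-0.3  0.6  0.3] j [ 15.  11. -32.  -0. -47.  75.]
shift [0.0007 0.0026 0.0788] rot [-0.01 -0.02  0.1 ]
```

View pics/side1.png

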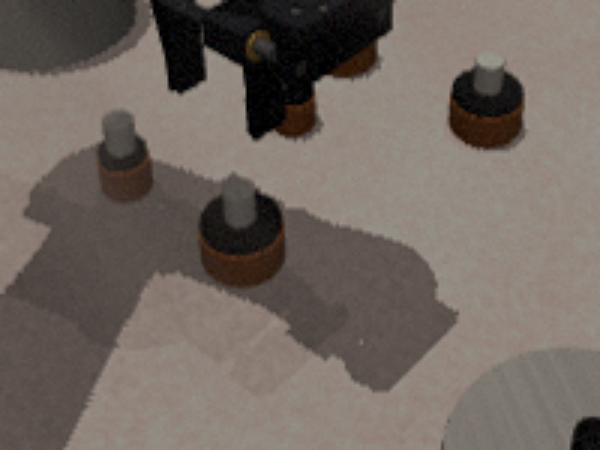

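The side crop shows the open fingers above and behind the wide jar's knob at crop (240,200), clear of everything. I'll go down and grip.

Scaled: 0.079 m / 0.6 = 0.1317, 0.065 m / 0.6 = 0.1083.

{"name": "inch_along", "arguments": {"deltas": [[0.6, 0.0017, 0.0033, 0.0667, 0, 0, 0], [0.6, 0.0017, 0.0033, 0.1083, 0, 0, 0], [0.6, 0.0017, 0.0033, 0.1317, 0, 0, 0], [0.6, 0.0017, 0.0033, 0.1317, 0, 0, 0], [0.0, 0.0017, 0.0033, 0.1317, 0, 0, 0], [0, 0.0017, 0.0033, 0.1317, 0, 0, 0], [0, 0.0017, 0.0033, 0.1317, 0, 0, 0], [0, 0.0017, 0.0033, 0.1317, 0, 0, 0]]}}

```text
time_s: 2.8
tcp_pos: [0.4459, -0.0512, 0.0424]
ee_rot: [[1.0, 0.001, 0.002], [0.001, -1.0, 0.0], [0.002, -0.0, -1.0]]
wrist_force: [0.2, -1.4, 0.0]
gripper_width: 0.321
gripper_force: 0.0
```

{"name": "inch_along", "arguments": {"deltas": [[0, 0, 0, 0, 0, 0, 0], [0, 0, 0, 0, 0, 0, 0]]}}

```text
time_s: 3.0
tcp_pos: [0.4457, -0.0513, 0.042]
ee_rot: [[1.0, 0.0, 0.001], [0.0, -1.0, 0.0], [0.001, -0.0, -1.0]]
wrist_force: [-0.5, 0.5, 1.6]
gripper_width: 0.215
gripper_force: 30.0
```

```bash
python3 go.py .445 -.0512 .16 0
```

```text
t 3.0 tcp [ 0.4457 -0.0513  0.042 ] w 0.215 F [-0.5  0.5  1.6] j [ 14.  19. -37.   0. -34.  76.]
shift [-0.0006 -0.0002 -0.118 ] rot [-0.01 -0.06  0.02]
```

Scaled: -0.118 m / 0.6 = -0.1967, -0.11 m / 0.6 = -0.1833.

{"name": "inch_along", "arguments": {"deltas": [[0, 0, 0, -0.05, 0, 0, 0], [0, 0, 0, -0.1167, 0, 0, 0], [0, 0, 0, -0.1833, 0, 0, 0], [0, 0, 0, -0.1967, 0, 0, 0], [0, 0, 0, -0.1967, 0, 0, 0]]}}

```text
time_s: 3.5
tcp_pos: [0.4458, -0.0512, 0.1607]
ee_rot: [[1.0, 0.0, 0.003], [0.0, -1.0, 0.001], [0.003, -0.001, -1.0]]
wrist_force: [-0.7, 0.2, -1.3]
gripper_width: 0.225
gripper_force: 30.0
```

```bash
python3 go.py .5635 .2562 .16 0
```

```text
t 3.5 tcp [ 0.4458 -0.0512  0.1607] w 0.225 F [-0.7  0.2 -1.3] j [ 14.   8. -29.  -0. -53.  76.]
shift [ 0.1177 -0.3074  0.0014] rot [-0.07 -0.18  0.  ]
```

Scaled: -0.307 m / 0.6 = -0.5117, -0.275 m / 0.6 = -0.4583.

{"name": "inch_along", "arguments": {"deltas": [[0, 0.025, -0.0667, 0, 0, 0, 0], [0, 0.0567, -0.1467, 0, 0, 0, 0], [0, 0.0883, -0.2267, 0, 0, 0, 0], [0, 0.1167, -0.3067, 0, 0, 0, 0], [0, 0.1467, -0.3833, 0, 0, 0, 0], [0, 0.1767, -0.4583, 0, 0, 0, 0], [0, 0.1967, -0.5117, 0, 0, 0, 0], [0, 0.1967, -0.5117, 0, 0, 0, 0]]}}

```text
time_s: 4.3
tcp_pos: [0.5634, 0.2592, 0.1555]
ee_rot: [[1.0, 0.004, -0.003], [0.004, -1.0, -0.002], [-0.003, 0.002, -1.0]]
wrist_force: [-0.5, -0.8, -1.8]
gripper_width: 0.214
gripper_force: 30.0
```

{"name": "inch_along", "arguments": {"deltas": [[0, 0, 0, 0, 0, 0, 0], [0, 0, 0, 0, 0, 0, 0]]}}

```text
time_s: 4.5
tcp_pos: [0.562, 0.2543, 0.1577]
ee_rot: [[1.0, -0.0, -0.004], [-0.0, -1.0, -0.002], [-0.004, 0.002, -1.0]]
wrist_force: [-1.0, -0.2, -1.4]
gripper_width: 0.218
gripper_force: 30.0
```

```bash
python3 go.py .5635 .2562 .0465 0;  python3 - <<'E'
from h import *
c=r.capture('side');I=c['pixels'][:,:,::-1]
cv2.imwrite('pics/side2.png',cv2.resize(I[80:230,120:320],None,fx=3,fy=3))
E
```

```text
t 4.5 tcp [0.562  0.2543 0.1577] w 0.218 F [-1.  -0.2 -1.4] j [ 39.  24.  -6.  -0. -60.  51.]
shift [ 0.0019 -0.0022  0.1112] rot [ 0.13  0.2  -0.03]
```

View pics/side2.png

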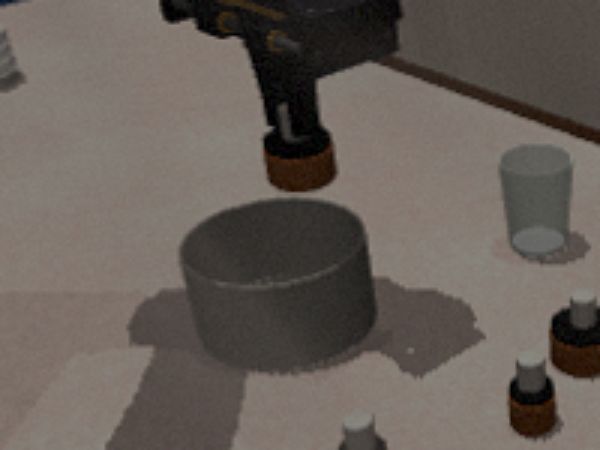

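The side crop shows the jar held upright at crop (300,160), above the tin's far side. I'll lower it slowly.

Scaled: 0.104 m / 0.6 = 0.1733, 0.1 m / 0.6 = 0.1667.

{"name": "inch_along", "arguments": {"deltas": [[0, 0.0025, -0.0033, 0.0333, 0, 0, 0], [0, 0.0025, -0.0033, 0.0667, 0, 0, 0], [0, 0.0025, -0.0033, 0.1, 0, 0, 0], [0, 0.0025, -0.0033, 0.1333, 0, 0, 0], [0, 0.0025, -0.0033, 0.15, 0, 0, 0], [0, 0.0025, -0.0033, 0.1667, 0, 0, 0], [0, 0.0025, -0.0033, 0.1733, 0, 0, 0], [0, 0.0025, -0.0033, 0.1733, 0, 0, 0]]}}

```text
time_s: 5.35
tcp_pos: [0.5648, 0.2574, 0.0555]
ee_rot: [[1.0, 0.0, -0.0], [0.0, -1.0, -0.0], [-0.0, 0.0, -1.0]]
wrist_force: [0.3, -0.6, -0.2]
gripper_width: 0.224
gripper_force: 30.0
```

```bash
python3 go.py .5635 .2562 .0465 0
```

```text
t 5.35 tcp [0.5648 0.2574 0.0555] w 0.224 F [ 0.3 -0.6 -0.2] j [ 39.  31. -12.   0. -48.  51.]
shift [-0.0013  0.0012  0.009 ] rot [0.01 0.01 0.01]
```

Scaled: 0.0095 m / 0.6 = 0.0158, 0.008 m / 0.6 = 0.0133.

{"name": "inch_along", "arguments": {"deltas": [[0, -0.0017, 0.0017, 0.005, 0, 0, 0], [0, -0.0017, 0.0017, 0.01, 0, 0, 0], [0, -0.0017, 0.0017, 0.0133, 0, 0, 0], [0, -0.0017, 0.0017, 0.0158, 0, 0, 0], [0, -0.0017, 0.0017, 0.0158, 0, 0, 0], [0, -0.0017, 0.0017, 0.0158, 0, 0, 0]]}}

```text
time_s: 5.95
tcp_pos: [0.5638, 0.2567, 0.0461]
ee_rot: [[1.0, 0.0, 0.0], [0.0, -1.0, 0.0], [0.0, -0.0, -1.0]]
wrist_force: [0.6, 1.0, -1.3]
gripper_width: 0.221
gripper_force: 30.0
```

```bash
python3 go.py .5635 .2562 .0465 0
```

```text
t 5.95 tcp [0.5638 0.2567 0.0461] w 0.221 F [ 0.6  1.  -1.3] j [ 39.  31. -12.   0. -46.  51.]
shift [-0.0003  0.0005 -0.0004] rot [-0.   -0.    0.03]
```

Scaled: -0.1 m / 0.6 = -0.1667, -0.06 m / 0.6 = -0.1.

{"name": "inch_along", "arguments": {"deltas": [[0, 0, 0, 0.0008, 0, 0, 0], [0.3, 0, 0, 0.0008, 0, 0, 0], [0.42, 0, 0, 0.0008, 0, 0, 0], [0.42, 0, 0, 0.0008, 0, 0, 0], [0.42, 0, 0, -0.0333, 0, 0, 0], [0.42, 0, 0, -0.1, 0, 0, 0], [0.42, 0, 0, -0.1667, 0, 0, 0], [0.42, 0, 0, -0.1667, 0, 0, 0]]}}

```text
time_s: 6.75
tcp_pos: [0.5674, 0.2587, 0.1531]
ee_rot: [[1.0, 0.002, 0.012], [0.002, -1.0, 0.007], [0.012, -0.007, -1.0]]
wrist_force: [-0.1, 0.1, 0.1]
gripper_width: 0.418
gripper_force: 0.0
```

```bash
python3 go.py .6435 .040 .13 -60
```

```text
t 6.75 tcp [0.5674 0.2587 0.1531] w 0.418 F [-0.1  0.1  0.1] j [ 39.  25.  -6.   0. -59.  51.]
shift [0.0754 0.219  0.0225] rot [-0.71 -0.41 60.1 ]
```

Scaled: 0.219 m / 0.6 = 0.365, 0.078 m / 0.6 = 0.13, 60 degrees / 180 = 0.3333.

{"name": "inch_along", "arguments": {"deltas": [[0.6, 0.13, 0.365, 0.0367, 0, 0, 0.3333], [0.6, 0.13, 0.365, 0.0367, 0, 0, 0.3333], [0.6, 0.13, 0.365, 0.0367, 0, 0, 0.3333], [0.6, 0.13, 0.365, 0.0367, 0, 0, 0.3333], [0.6, 0.13, 0.365, 0.0367, 0, 0, 0.3333], [0.6, 0.13, 0.365, 0.0367, 0, 0, 0.3333], [0.6, 0.13, 0.365, 0.0367, 0, 0, 0.3333], [0.6, 0.13, 0.365, 0.0367, 0, 0, 0.3333]]}}

```text
time_s: 7.55
tcp_pos: [0.6417, 0.037, 0.1235]
ee_rot: [[0.5, -0.866, -0.001], [-0.866, -0.5, -0.0], [-0.0, 0.001, -1.0]]
wrist_force: [0.0, -0.4, -0.1]
gripper_width: 0.602
gripper_force: 0.0
```

{"name": "inch_along", "arguments": {"deltas": [[0.6, 0, 0, 0, 0, 0, 0], [0.6, 0, 0, 0, 0, 0, 0]]}}

```text
time_s: 7.75
tcp_pos: [0.6417, 0.038, 0.124]
ee_rot: [[0.503, -0.865, -0.0], [-0.865, -0.503, 0.0], [-0.0, 0.0, -1.0]]
wrist_force: [0.1, 1.2, -0.2]
gripper_width: 0.6
gripper_force: 0.0
```

```bash
python3 go.py .6435 .04 .042 -60;  python3 - <<'E'
from h import *
c=r.capture('side');I=c['pixels'][:,:,::-1]
cv2.imwrite('pics/side3.png',cv2.resize(I[90:270,160:400],None,fx=3,fy=3))
E
```

```text
t 7.75 tcp [0.6417 0.038  0.124 ] w 0.6 F [ 0.1  1.2 -0.2] j [ 18.  28.  -4.  -0. -57.  12.]
shift [-0.0008 -0.0025  0.082 ] rot [0.   0.   0.17]
```

View pics/side3.png

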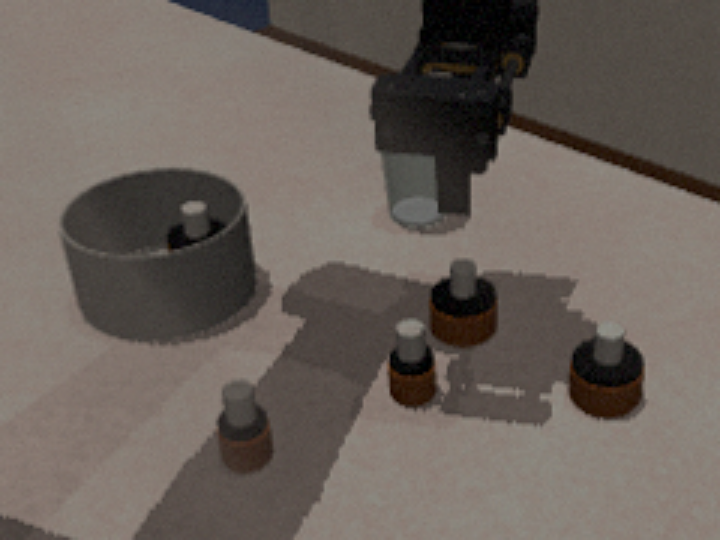

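The side crop shows jar 1 upright in the tin, with its knob at crop (195,215). The gripper is above the next jar at crop (462,300), and its body stays above the beaker's rim.

Scaled: 0.082 m / 0.6 = 0.1367, 0.04 m / 0.6 = 0.0667.

{"name": "inch_along", "arguments": {"deltas": [[0.6, -0.0017, -0.0042, 0.0667, 0, 0, 0], [0.6, -0.0017, -0.0042, 0.1133, 0, 0, 0], [0.6, -0.0017, -0.0042, 0.1367, 0, 0, 0], [0.6, -0.0017, -0.0042, 0.1367, 0, 0, 0], [0.0, -0.0017, -0.0042, 0.1367, 0, 0, 0], [0, -0.0017, -0.0042, 0.1367, 0, 0, 0], [0, -0.0017, -0.0042, 0.1367, 0, 0, 0], [0, -0.0017, -0.0042, 0.1367, 0, 0, 0]]}}

```text
time_s: 8.6
tcp_pos: [0.6441, 0.04, 0.0432]
ee_rot: [[0.5, -0.866, 0.002], [-0.866, -0.5, 0.001], [0.0, -0.002, -1.0]]
wrist_force: [0.1, -0.6, -1.6]
gripper_width: 0.32
gripper_force: 0.0
```

{"name": "inch_along", "arguments": {"deltas": [[0, 0, 0, 0, 0, 0, 0], [0, 0, 0, 0, 0, 0, 0], [0, 0, 0, 0, 0, 0, 0], [0, 0, 0, -0.0333, 0, 0, 0], [0, 0, 0, -0.1, 0, 0, 0], [0, 0, 0, -0.1667, 0, 0, 0], [0, 0, 0, -0.1967, 0, 0, 0], [0, 0, 0, -0.1967, 0, 0, 0]]}}

```text
time_s: 9.4
tcp_pos: [0.645, 0.0401, 0.1633]
ee_rot: [[0.5, -0.866, 0.006], [-0.866, -0.5, 0.002], [0.002, -0.006, -1.0]]
wrist_force: [0.2, 0.3, -0.9]
gripper_width: 0.216
gripper_force: 30.0
```

```bash
python3 go.py .510 .2872 .16 -60
```

```text
t 9.4 tcp [0.645  0.0401 0.1633] w 0.216 F [ 0.2  0.3 -0.9] j [ 18.  26.  -1.   0. -62.  12.]
shift [-0.2815 -0.0068  0.0029] rot [-0.35 -0.1   0.03]
```

Scaled: -0.281 m / 0.6 = -0.4683, -0.12 m / 0.6 = -0.2.

{"name": "inch_along", "arguments": {"deltas": [[0, -0.0583, -0.0017, 0, 0, 0, 0], [0, -0.125, -0.0033, 0, 0, 0, 0], [0, -0.2, -0.005, 0, 0, 0, 0], [0, -0.275, -0.0067, 0, 0, 0, 0], [0, -0.35, -0.0083, 0, 0, 0, 0], [0, -0.4167, -0.01, 0, 0, 0, 0], [0, -0.4683, -0.0117, 0, 0, 0, 0], [0, -0.4683, -0.0117, 0, 0, 0, 0]]}}

```text
time_s: 10.2
tcp_pos: [0.5063, 0.2889, 0.1577]
ee_rot: [[0.504, -0.864, -0.003], [-0.864, -0.504, -0.002], [-0.0, 0.004, -1.0]]
wrist_force: [0.1, -0.2, -1.5]
gripper_width: 0.222
gripper_force: 30.0
```

{"name": "inch_along", "arguments": {"deltas": [[0, 0, 0, 0, 0, 0, 0], [0, 0, 0, 0, 0, 0, 0]]}}

```text
time_s: 10.4
tcp_pos: [0.5086, 0.2855, 0.1587]
ee_rot: [[0.5, -0.866, -0.002], [-0.866, -0.499, -0.002], [0.0, 0.003, -1.0]]
wrist_force: [-0.4, -0.7, -1.7]
gripper_width: 0.215
gripper_force: 30.0
```

```bash
python3 go.py .51 .2872 .0475 -60
```

```text
t 10.4 tcp [0.5086 0.2855 0.1587] w 0.215 F [-0.4 -0.7 -1.7] j [ 45.  21. -11.  -0. -58. -15.]
shift [-0.0009 -0.0024  0.1112] rot [ 0.16 -0.03 -0.03]
```

Scaled: 0.104 m / 0.6 = 0.1733, 0.1 m / 0.6 = 0.1667.

{"name": "inch_along", "arguments": {"deltas": [[0, -0.0017, -0.0033, 0.0333, 0, 0, 0], [0, -0.0017, -0.0033, 0.0667, 0, 0, 0], [0, -0.0017, -0.0033, 0.1, 0, 0, 0], [0, -0.0017, -0.0033, 0.1333, 0, 0, 0], [0, -0.0017, -0.0033, 0.15, 0, 0, 0], [0, -0.0017, -0.0033, 0.1667, 0, 0, 0], [0, -0.0017, -0.0033, 0.1733, 0, 0, 0], [0, -0.0017, -0.0033, 0.1733, 0, 0, 0]]}}

```text
time_s: 11.2
tcp_pos: [0.5103, 0.2882, 0.0559]
ee_rot: [[0.5, -0.866, -0.0], [-0.866, -0.5, -0.0], [0.0, 0.0, -1.0]]
wrist_force: [0.9, -0.3, -0.9]
gripper_width: 0.215
gripper_force: 30.0
```

{"name": "inch_along", "arguments": {"deltas": [[0, 0, 0, 0, 0, 0, 0]]}}

```text
time_s: 11.3
tcp_pos: [0.5107, 0.2888, 0.0568]
ee_rot: [[0.5, -0.866, 0.001], [-0.866, -0.5, 0.001], [-0.0, -0.001, -1.0]]
wrist_force: [-0.2, 0.1, -0.9]
gripper_width: 0.218
gripper_force: 30.0
```

```bash
python3 go.py .51 .2872 .047 -60
```

```text
t 11.3 tcp [0.5107 0.2888 0.0568] w 0.218 F [-0.2  0.1 -0.9] j [ 45.  28. -17.   0. -45. -15.]
shift [0.001  0.0014 0.0098] rot [-0.08  0.01  0.03]
```

Scaled: 0.0095 m / 0.6 = 0.0158, 0.008 m / 0.6 = 0.0133.

{"name": "inch_along", "arguments": {"deltas": [[0, 0.0017, 0.0017, 0.005, 0, 0, 0], [0, 0.0017, 0.0017, 0.01, 0, 0, 0], [0, 0.0017, 0.0017, 0.0133, 0, 0, 0], [0, 0.0017, 0.0017, 0.0158, 0, 0, 0], [0, 0.0017, 0.0017, 0.0158, 0, 0, 0], [0, 0.0017, 0.0017, 0.0158, 0, 0, 0]]}}

```text
time_s: 11.9
tcp_pos: [0.5098, 0.2871, 0.0467]
ee_rot: [[0.5, -0.866, -0.0], [-0.866, -0.5, -0.0], [0.0, 0.0, -1.0]]
wrist_force: [-0.4, -0.1, -0.8]
gripper_width: 0.216
gripper_force: 30.0
```

```bash
python3 go.py .51 .2872 .047 -60
```

```text
t 11.9 tcp [0.5098 0.2871 0.0467] w 0.216 F [-0.4 -0.1 -0.8] j [ 45.  29. -17.   0. -44. -15.]
shift [ 0.     -0.0002 -0.0003] rot [ 0.   -0.    0.03]
```

Scaled: -0.1 m / 0.6 = -0.1667, -0.06 m / 0.6 = -0.1.

{"name": "inch_along", "arguments": {"deltas": [[0, 0, 0, 0.0008, 0, 0, 0], [0.3, 0, 0, 0.0008, 0, 0, 0], [0.42, 0, 0, 0.0008, 0, 0, 0], [0.42, 0, 0, 0.0008, 0, 0, 0], [0.42, 0, 0, -0.0333, 0, 0, 0], [0.42, 0, 0, -0.1, 0, 0, 0], [0.42, 0, 0, -0.1667, 0, 0, 0], [0.42, 0, 0, -0.1667, 0, 0, 0]]}}

```text
time_s: 12.7
tcp_pos: [0.5131, 0.2896, 0.153]
ee_rot: [[0.502, -0.865, 0.011], [-0.865, -0.502, 0.008], [-0.001, -0.013, -1.0]]
wrist_force: [0.5, 0.3, 0.7]
gripper_width: 0.419
gripper_force: 0.0
```

```bash
python3 go.py .6465 -.090 .13 -120
```

```text
t 12.7 tcp [0.5131 0.2896 0.153 ] w 0.419 F [0.5 0.3 0.7] j [ 45.  22. -11.   0. -57. -15.]
shift [0.3953 0.0753 0.0215] rot [-0.64  0.46 60.1 ]
```

Scaled: 0.398 m / 0.6 = 0.6633, 0.075 m / 0.6 = 0.125, 60 degrees / 180 = 0.3333.

{"name": "inch_along", "arguments": {"deltas": [[0.6, 0.6633, 0.125, 0.0367, 0, 0, 0.3333], [0.6, 0.6633, 0.125, 0.0367, 0, 0, 0.3333], [0.6, 0.6633, 0.125, 0.0367, 0, 0, 0.3333], [0.6, 0.6633, 0.125, 0.0367, 0, 0, 0.3333], [0.6, 0.6633, 0.125, 0.0367, 0, 0, 0.3333], [0.6, 0.6633, 0.125, 0.0367, 0, 0, 0.3333], [0.6, 0.6633, 0.125, 0.0367, 0, 0, 0.3333], [0.6, 0.6633, 0.125, 0.0367, 0, 0, 0.3333]]}}

```text
time_s: 13.5
tcp_pos: [0.6424, -0.0917, 0.1243]
ee_rot: [[-0.502, -0.865, -0.0], [-0.865, 0.502, 0.0], [0.0, 0.0, -1.0]]
wrist_force: [1.5, -0.2, 0.1]
gripper_width: 0.599
gripper_force: 0.0
```

```bash
python3 go.py .6465 -.09 .125 -120;python3 - <<'E'
from h import *
c=r.capture('side');I=c['pixels'][:,:,::-1]
cv2.imwrite('pics/side4.png',cv2.resize(I[90:270,160:400],None,fx=3,fy=3))
E
```

```text
t 13.5 tcp [ 0.6424 -0.0917  0.1243] w 0.599 F [ 1.5 -0.2  0.1] j [  6.  29.  -3.  -0. -58. -36.]
shift [-0.0035 -0.0027 -0.0007] rot [ 0.01 -0.   -0.12]
```

View pics/side4.png

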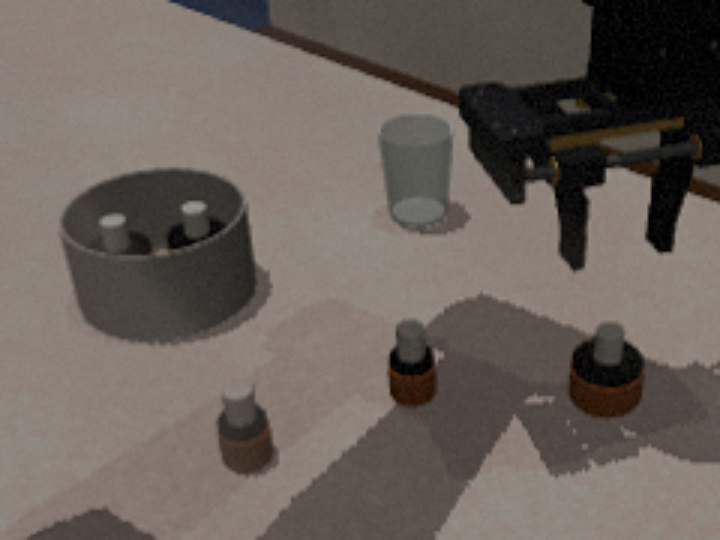

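The crop shows two jars upright in the tin, with knobs at (115,230) and (195,215). The fingers are above the third jar at (608,370).

Scaled: 0.055 m / 0.6 = 0.0917, 0.03 m / 0.6 = 0.05.

{"name": "inch_along", "arguments": {"deltas": [[0.6, -0.0058, -0.0042, 0.05, 0, 0, 0], [0.6, -0.0058, -0.0042, 0.0917, 0, 0, 0]]}}

```text
time_s: 13.75
tcp_pos: [0.6464, -0.0889, 0.0687]
ee_rot: [[-0.502, -0.865, 0.001], [-0.865, 0.502, 0.0], [-0.001, -0.001, -1.0]]
wrist_force: [-0.8, 1.4, -0.4]
gripper_width: 0.601
gripper_force: 0.0
```

```bash
python3 go.py .6465 -.09 .042 -120
```

```text
t 13.75 tcp [ 0.6464 -0.0889  0.0687] w 0.601 F [-0.8  1.4 -0.4] j [  6.  32.  -6.  -0. -51. -36.]
shift [ 0.0009 -0.0006  0.0267] rot [-0.03  0.05 -0.11]
```

Scaled: 0.026 m / 0.6 = 0.0433, 0.018 m / 0.6 = 0.03.

{"name": "inch_along", "arguments": {"deltas": [[0.6, 0.0017, -0.0008, 0.03, 0, 0, 0], [0.6, 0.0017, -0.0008, 0.0433, 0, 0, 0], [0.6, 0.0017, -0.0008, 0.0433, 0, 0, 0], [0, 0.0017, -0.0008, 0.0433, 0, 0, 0], [0, 0.0017, -0.0008, 0.0433, 0, 0, 0], [0, 0.0017, -0.0008, 0.0433, 0, 0, 0], [0, 0.0017, -0.0008, 0.0433, 0, 0, 0], [0, 0.0017, -0.0008, 0.0433, 0, 0, 0]]}}

```text
time_s: 14.55
tcp_pos: [0.6466, -0.0891, 0.0446]
ee_rot: [[-0.499, -0.866, 0.002], [-0.866, 0.499, -0.0], [-0.001, -0.002, -1.0]]
wrist_force: [1.6, -0.5, 1.9]
gripper_width: 0.231
gripper_force: 0.8
```

{"name": "inch_along", "arguments": {"deltas": [[0, 0, 0, 0, 0, 0, 0], [0, 0, 0, 0, 0, 0, 0]]}}

```text
time_s: 14.75
tcp_pos: [0.6465, -0.0891, 0.0444]
ee_rot: [[-0.5, -0.866, 0.001], [-0.866, 0.5, -0.0], [-0.001, -0.001, -1.0]]
wrist_force: [0.5, -0.7, 1.0]
gripper_width: 0.215
gripper_force: 30.0
```

{"name": "inch_along", "arguments": {"deltas": [[0, 0, 0, -0.0333, 0, 0, 0], [0, 0, 0, -0.1, 0, 0, 0], [0, 0, 0, -0.1667, 0, 0, 0], [0, 0, 0, -0.1967, 0, 0, 0], [0, 0, 0, -0.1967, 0, 0, 0]]}}

```text
time_s: 15.25
tcp_pos: [0.6475, -0.089, 0.1652]
ee_rot: [[-0.499, -0.866, 0.006], [-0.866, 0.499, 0.0], [-0.003, -0.005, -1.0]]
wrist_force: [-0.4, -0.2, -1.5]
gripper_width: 0.218
gripper_force: 29.9
```

```bash
python3 go.py .510 .2252 .16 -120
```

```text
t 15.25 tcp [ 0.6475 -0.089   0.1652] w 0.218 F [-0.4 -0.2 -1.5] j [  6.  27.  -0.   0. -63. -36.]
shift [-0.2035  0.2761  0.0044] rot [-0.3   0.2   0.03]
```

Scaled: 0.275 m / 0.6 = 0.4583, -0.05 m / 0.6 = -0.0833.

{"name": "inch_along", "arguments": {"deltas": [[0, -0.0367, 0.05, 0, 0, 0, 0], [0, -0.0833, 0.1133, 0, 0, 0, 0], [0, -0.13, 0.1767, 0, 0, 0, 0], [0, -0.1767, 0.24, 0, 0, 0, 0], [0, -0.2233, 0.3033, 0, 0, 0, 0], [0, -0.27, 0.3667, 0, 0, 0, 0], [0, -0.3117, 0.4233, 0, 0, 0, 0], [0, -0.3383, 0.4583, 0, 0, 0, 0]]}}

```text
time_s: 16.05
tcp_pos: [0.5065, 0.2258, 0.1596]
ee_rot: [[-0.498, -0.867, -0.004], [-0.867, 0.498, -0.002], [0.004, 0.002, -1.0]]
wrist_force: [0.1, -1.4, -0.7]
gripper_width: 0.213
gripper_force: 29.9
```

{"name": "inch_along", "arguments": {"deltas": [[0, 0, 0, 0, 0, 0, 0], [0, 0, 0, 0, 0, 0, 0]]}}

```text
time_s: 16.25
tcp_pos: [0.508, 0.224, 0.16]
ee_rot: [[-0.499, -0.867, -0.003], [-0.867, 0.499, -0.002], [0.003, 0.002, -1.0]]
wrist_force: [-0.5, 0.5, -1.5]
gripper_width: 0.219
gripper_force: 29.9
```

```bash
python3 go.py .51 .2252 .049 -120
```

```text
t 16.25 tcp [0.508 0.224 0.16 ] w 0.219 F [-0.5  0.5 -1.5] j [ 41.  18. -15.  -0. -57. -70.]
shift [-0.0024 -0.0014  0.111 ] rot [ 0.1  -0.19  0.09]
```

Scaled: 0.104 m / 0.6 = 0.1733, 0.1 m / 0.6 = 0.1667.

{"name": "inch_along", "arguments": {"deltas": [[0, -0.0037, -0.0017, 0.0333, 0, 0, 0], [0, -0.0037, -0.0017, 0.0667, 0, 0, 0], [0, -0.0037, -0.0017, 0.1, 0, 0, 0], [0, -0.0037, -0.0017, 0.1333, 0, 0, 0], [0, -0.0037, -0.0017, 0.15, 0, 0, 0], [0, -0.0037, -0.0017, 0.1667, 0, 0, 0], [0, -0.0037, -0.0017, 0.1733, 0, 0, 0], [0, -0.0037, -0.0017, 0.1733, 0, 0, 0]]}}

```text
time_s: 17.05
tcp_pos: [0.5113, 0.2253, 0.0576]
ee_rot: [[-0.5, -0.866, -0.0], [-0.866, 0.5, -0.0], [0.001, 0.0, -1.0]]
wrist_force: [-1.0, 0.5, -1.4]
gripper_width: 0.216
gripper_force: 29.9
```

{"name": "inch_along", "arguments": {"deltas": [[0, 0, 0, 0, 0, 0, 0]]}}

```text
time_s: 17.15
tcp_pos: [0.5117, 0.2258, 0.0585]
ee_rot: [[-0.5, -0.866, 0.001], [-0.866, 0.5, 0.001], [-0.001, -0.001, -1.0]]
wrist_force: [-0.1, -0.6, -0.3]
gripper_width: 0.218
gripper_force: 29.9
```

```bash
python3 go.py .51 .2252 .049 -120
```

```text
t 17.15 tcp [0.5117 0.2258 0.0585] w 0.218 F [-0.1 -0.6 -0.3] j [ 40.  26. -21.   0. -44. -70.]
shift [0.0014 0.0012 0.0095] rot [-0.04  0.07  0.03]
```

{"name": "inch_along", "arguments": {"deltas": [[0, 0.0017, 0.0017, 0.005, 0, 0, 0], [0, 0.0017, 0.0017, 0.01, 0, 0, 0], [0, 0.0017, 0.0017, 0.0133, 0, 0, 0], [0, 0.0017, 0.0017, 0.0158, 0, 0, 0], [0, 0.0017, 0.0017, 0.0158, 0, 0, 0], [0, 0.0017, 0.0017, 0.0158, 0, 0, 0]]}}

```text
time_s: 17.75
tcp_pos: [0.5098, 0.2252, 0.0484]
ee_rot: [[-0.5, -0.866, 0.0], [-0.866, 0.5, 0.0], [-0.0, 0.0, -1.0]]
wrist_force: [0.1, 0.1, -0.6]
gripper_width: 0.218
gripper_force: 29.9
```

```bash
python3 go.py .51 .2252 .049 -120
```

```text
t 17.75 tcp [0.5098 0.2252 0.0484] w 0.218 F [ 0.1  0.1 -0.6] j [ 40.  26. -21.  -0. -42. -70.]
shift [-0.     -0.0002 -0.0006] rot [0.   0.   0.02]
```

Scaled: -0.1 m / 0.6 = -0.1667, -0.02 m / 0.6 = -0.0333.

{"name": "inch_along", "arguments": {"deltas": [[0, 0, 0, 0.0008, 0, 0, 0], [0.3, 0, 0, 0.0008, 0, 0, 0], [0.42, 0, 0, 0.0008, 0, 0, 0], [0.42, 0, 0, 0.0008, 0, 0, 0], [0.42, 0, 0, -0.0333, 0, 0, 0], [0.42, 0, 0, -0.1, 0, 0, 0], [0.42, 0, 0, -0.1667, 0, 0, 0], [0.42, 0, 0, -0.1667, 0, 0, 0]]}}

```text
time_s: 18.55
tcp_pos: [0.5132, 0.2274, 0.1546]
ee_rot: [[-0.498, -0.867, 0.011], [-0.867, 0.498, 0.007], [-0.011, -0.006, -1.0]]
wrist_force: [0.1, 0.6, 0.5]
gripper_width: 0.417
gripper_force: 0.0
```

```bash
python3 go.py .45 -.289 .14 -120
```

```text
t 18.55 tcp [0.5132 0.2274 0.1546] w 0.417 F [0.1 0.6 0.5] j [ 40.  19. -15.   0. -56. -70.]
shift [ 0.4793 -0.2025  0.0104] rot [-0.35  0.65  0.1 ]
```

Scaled: 0.48 m / 0.6 = 0.8, -0.202 m / 0.6 = -0.3367.

{"name": "inch_along", "arguments": {"deltas": [[0.6, 0.8, -0.3367, 0.0167, 0, 0, 0], [0.6, 0.8, -0.3367, 0.0167, 0, 0, 0], [0.6, 0.8, -0.3367, 0.0167, 0, 0, 0], [0.6, 0.8, -0.3367, 0.0167, 0, 0, 0], [0.6, 0.8, -0.3367, 0.0167, 0, 0, 0], [0.6, 0.8, -0.3367, 0.0167, 0, 0, 0], [0.6, 0.8, -0.3367, 0.0167, 0, 0, 0], [0.6, 0.8, -0.3367, 0.0167, 0, 0, 0]]}}

```text
time_s: 19.35
tcp_pos: [0.4594, -0.1734, 0.1407]
ee_rot: [[-0.499, -0.866, 0.001], [-0.866, 0.499, 0.0], [-0.0, -0.0, -1.0]]
wrist_force: [1.7, 0.2, 0.0]
gripper_width: 0.596
gripper_force: 0.0
```

```bash
python3 go.py .45 -.289 .10 -120;python3 - <<'E'
from h import *
np.set_printoptions(precision=4,suppress=True)
S=r.capture('side');T=r.capture('top')
cv2.imwrite('pics/both5.png',np.hstack([cv2.resize(S['pixels'][120:220,150:270,::-1],None,fx=3,fy=3),cv2.resize(T['pixels'][190:290,140:260,::-1],None,fx=3,fy=3)]))
# wide jars' knobs in the tin and rim, top view
h=cv2.cvtColor(T['pixels'],cv2.COLOR_RGB2HSV);P=world(T)
m=np.zeros((400,640),bool);m[205:285,150:240]=True
t=m&(P[...,2]>.07)&(P[...,2]<.082);print('rim',circ(P[t][:,:2]))
k=m&(P[...,2]>.057)&(P[...,2]<.068)
for b,s in blobs(k,15,300):
    x,y,w,hh=s[:4];print(b,s,plane(T,[b],.063)[0])
E
```

```text
t 19.35 tcp [ 0.4594 -0.1734  0.1407] w 0.596 F [1.7 0.2 0. ] j [ -2.  14. -25.  -0. -52. -28.]
shift [ 0.1049 -0.0495  0.0406] rot [-0.03  0.02  0.05]
rim (array([0.5278, 0.2568]), np.float64(0.06769057714563818))
[164.5621 241.6568] [156 211  34  65 169] [0.5309 0.3087 0.063 ]
[220.8125 243.4062] [213 218  13  51  64] [0.5295 0.1952 0.063 ]
[191.7195 226.1341] [187 222  11  10  82] [0.5629 0.2556 0.063 ]
[174.9103 253.0385] [170 249  11   9  78] [0.5087 0.2864 0.063 ]
[205.7067 253.36  ] [201 249  10  10  75] [0.5093 0.2245 0.063 ]
```

View pics/both5.png

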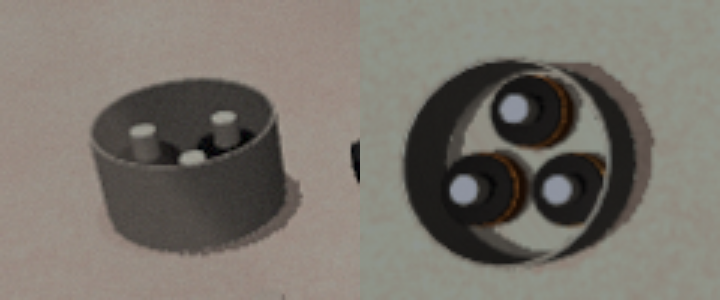

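All three jars stand upright in a triangle in the tin. In the top half of the picture their knobs are at (514,108), (463,190) and (554,190). Now the lid.

Scaled: 0.103 m / 0.6 = 0.1717, -0.05 m / 0.6 = -0.0833.

{"name": "inch_along", "arguments": {"deltas": [[0.6, 0.1717, -0.0833, 0.0667, 0, 0, 0], [0.6, 0.1717, -0.0833, 0.0667, 0, 0, 0], [0.6, 0.1717, -0.0833, 0.0667, 0, 0, 0], [0.6, 0.1717, -0.0833, 0.0667, 0, 0, 0], [0.6, 0.1717, -0.0833, 0.0667, 0, 0, 0]]}}

```text
time_s: 19.95
tcp_pos: [0.4518, -0.2855, 0.1003]
ee_rot: [[-0.5, -0.866, -0.001], [-0.866, 0.5, 0.0], [0.0, 0.001, -1.0]]
wrist_force: [-0.1, 0.1, -0.8]
gripper_width: 0.599
gripper_force: 0.0
```

{"name": "inch_along", "arguments": {"deltas": [[0.6, 0, 0, 0, 0, 0, 0], [0.6, 0, 0, 0, 0, 0, 0]]}}

```text
time_s: 20.15
tcp_pos: [0.4525, -0.2848, 0.1014]
ee_rot: [[-0.498, -0.867, 0.001], [-0.867, 0.498, -0.0], [-0.0, -0.001, -1.0]]
wrist_force: [0.6, -0.2, 0.3]
gripper_width: 0.599
gripper_force: 0.0
```

```bash
python3 go.py .4505 -.288 .02 -120
```

```text
t 20.15 tcp [ 0.4525 -0.2848  0.1014] w 0.599 F [ 0.6 -0.2  0.3] j [-15.  20. -22.  -0. -48. -15.]
shift [0.0038 0.0002 0.0814] rot [-0.07  0.02  0.13]
```

Scaled: 0.07 m / 0.6 = 0.1167, 0.055 m / 0.6 = 0.0917.

{"name": "inch_along", "arguments": {"deltas": [[0.6, 0.0058, 0, 0.05, 0, 0, 0], [0.6, 0.0058, 0, 0.0917, 0, 0, 0], [0.6, 0.0058, 0, 0.1167, 0, 0, 0], [0.6, 0.0058, 0, 0.1167, 0, 0, 0]]}}

```text
time_s: 20.55
tcp_pos: [0.449, -0.2875, 0.0292]
ee_rot: [[-0.499, -0.867, -0.004], [-0.867, 0.499, 0.001], [0.001, 0.004, -1.0]]
wrist_force: [-0.1, -0.8, 0.3]
gripper_width: 0.597
gripper_force: 0.0
```

```bash
python3 go.py .4505 -.288 .019 -120
```

```text
t 20.55 tcp [ 0.449  -0.2875  0.0292] w 0.597 F [-0.1 -0.8  0.3] j [-15.  26. -26.  -0. -38. -15.]
shift [-0.0003 -0.0016  0.0101] rot [ 0.24 -0.04  0.08]
```

Scaled: 0.01 m / 0.6 = 0.0167, 0.006 m / 0.6 = 0.01.

{"name": "inch_along", "arguments": {"deltas": [[0.6, 0, -0.0017, 0.01, 0, 0, 0], [0.6, 0, -0.0017, 0.0167, 0, 0, 0], [0.6, 0, -0.0017, 0.0167, 0, 0, 0], [0, 0, -0.0017, 0.0167, 0, 0, 0], [0, 0, -0.0017, 0.0167, 0, 0, 0], [0, 0, -0.0017, 0.0167, 0, 0, 0], [0, 0, -0.0017, 0.0167, 0, 0, 0], [0, 0, -0.0017, 0.0167, 0, 0, 0]]}}

```text
time_s: 21.35
tcp_pos: [0.451, -0.2894, 0.0208]
ee_rot: [[-0.5, -0.866, 0.0], [-0.866, 0.5, -0.0], [-0.0, -0.0, -1.0]]
wrist_force: [-1.0, -0.8, 0.7]
gripper_width: 0.228
gripper_force: 0.0
```

{"name": "inch_along", "arguments": {"deltas": [[0, 0, 0, 0, 0, 0, 0], [0, 0, 0, 0, 0, 0, 0]]}}

```text
time_s: 21.55
tcp_pos: [0.451, -0.2894, 0.0208]
ee_rot: [[-0.5, -0.866, 0.0], [-0.866, 0.5, -0.0], [0.0, -0.0, -1.0]]
wrist_force: [0.1, -0.7, 1.4]
gripper_width: 0.216
gripper_force: 30.0
```

```bash
python3 go.py .4505 -.288 .17 -120
```

```text
t 21.55 tcp [ 0.451  -0.2894  0.0208] w 0.216 F [ 0.1 -0.7  1.4] j [-15.  27. -26.   0. -37. -15.]
shift [-0.001   0.0011 -0.1492] rot [-0.   -0.    0.02]
```

Scaled: -0.149 m / 0.6 = -0.2483, -0.12 m / 0.6 = -0.2.

{"name": "inch_along", "arguments": {"deltas": [[0, 0, 0, -0.0167, 0, 0, 0], [0, 0, 0, -0.0667, 0, 0, 0], [0, 0, 0, -0.1333, 0, 0, 0], [0, 0, 0, -0.2, 0, 0, 0], [0, 0, 0, -0.2483, 0, 0, 0], [0, 0, 0, -0.2483, 0, 0, 0]]}}

```text
time_s: 22.15
tcp_pos: [0.4536, -0.2904, 0.1752]
ee_rot: [[-0.499, -0.867, 0.01], [-0.867, 0.499, -0.004], [-0.001, -0.011, -1.0]]
wrist_force: [1.0, 0.0, -0.8]
gripper_width: 0.22
gripper_force: 30.0
```

```bash
python3 go.py .528 .2562 .17 -120
```

```text
t 22.15 tcp [ 0.4536 -0.2904  0.1752] w 0.22 F [ 1.   0.  -0.8] j [-15.  16. -16.   0. -57. -15.]
shift [-0.5109  0.2083  0.0037] rot [-0.62  0.09  0.07]
```

Distance 0.55. First call to half at 0.037/row, etc. x -0.512.

Scaled: -0.26 m / 0.6 = -0.4333, -0.225 m / 0.6 = -0.375.

{"name": "inch_along", "arguments": {"deltas": [[0, -0.0333, 0.0133, 0, 0, 0, 0], [0, -0.0833, 0.0333, 0, 0, 0, 0], [0, -0.1417, 0.0583, 0, 0, 0, 0], [0, -0.2, 0.0817, 0, 0, 0, 0], [0, -0.2583, 0.105, 0, 0, 0, 0], [0, -0.3167, 0.1283, 0, 0, 0, 0], [0, -0.375, 0.1533, 0, 0, 0, 0], [0, -0.4333, 0.1767, 0, 0, 0, 0]]}}

```text
time_s: 22.95
tcp_pos: [0.4881, -0.0097, 0.1691]
ee_rot: [[-0.5, -0.866, -0.002], [-0.866, 0.5, -0.0], [0.001, 0.001, -1.0]]
wrist_force: [0.5, -0.5, -1.8]
gripper_width: 0.221
gripper_force: 30.0
```

```bash
python3 go.py .528 .2562 .17 -120
```

```text
t 22.95 tcp [ 0.4881 -0.0097  0.1691] w 0.221 F [ 0.5 -0.5 -1.8] j [ 18.  12. -23.  -0. -56. -48.]
shift [-0.2502  0.0983 -0.001 ] rot [ 0.08 -0.05  0.02]
```

The rows are not in the units I measure in: shifts go in shares of 0.6 m and turns go in shares of 180 degrees. I convert before sending: -0.245 m / 0.6 = -0.4083, -0.235 m / 0.6 = -0.3917.

{"name": "inch_along", "arguments": {"deltas": [[0, -0.0583, 0.0233, 0, 0, 0, 0], [0, -0.1167, 0.0467, 0, 0, 0, 0], [0, -0.175, 0.07, 0, 0, 0, 0], [0, -0.2333, 0.0933, 0, 0, 0, 0], [0, -0.2917, 0.1167, 0, 0, 0, 0], [0, -0.35, 0.14, 0, 0, 0, 0], [0, -0.3917, 0.155, 0, 0, 0, 0], [0, -0.4083, 0.1617, 0, 0, 0, 0]]}}

```text
time_s: 23.75
tcp_pos: [0.5271, 0.2516, 0.1686]
ee_rot: [[-0.498, -0.867, -0.001], [-0.867, 0.498, -0.001], [0.001, 0.001, -1.0]]
wrist_force: [-0.3, -1.4, -2.1]
gripper_width: 0.219
gripper_force: 30.0
```

{"name": "inch_along", "arguments": {"deltas": [[0, 0, 0, 0, 0, 0, 0], [0, 0, 0, 0, 0, 0, 0]]}}

```text
time_s: 23.95
tcp_pos: [0.5267, 0.2485, 0.1691]
ee_rot: [[-0.5, -0.866, -0.002], [-0.866, 0.5, -0.001], [0.002, 0.001, -1.0]]
wrist_force: [-0.6, 0.8, -1.3]
gripper_width: 0.221
gripper_force: 30.0
```

```bash
python3 go.py .528 .2562 .11 -120
```

```text
t 23.95 tcp [0.5267 0.2485 0.1691] w 0.221 F [-0.6  0.8 -1.3] j [ 41.  20. -10.  -0. -60. -71.]
shift [-0.0074  0.0027  0.0591] rot [ 0.05 -0.11 -0.  ]
```

Scaled: 0.056 m / 0.6 = 0.0933, 0.05 m / 0.6 = 0.0833.

{"name": "inch_along", "arguments": {"deltas": [[0, -0.0067, 0.0025, 0.0167, 0, 0, 0], [0, -0.0117, 0.0042, 0.0417, 0, 0, 0], [0, -0.0117, 0.0042, 0.0667, 0, 0, 0], [0, -0.0117, 0.0042, 0.0833, 0, 0, 0], [0, -0.0117, 0.0042, 0.0933, 0, 0, 0], [0, -0.0117, 0.0042, 0.0933, 0, 0, 0], [0, -0.0117, 0.0042, 0.0933, 0, 0, 0], [0, -0.0117, 0.0042, 0.0933, 0, 0, 0]]}}

```text
time_s: 24.75
tcp_pos: [0.5293, 0.2571, 0.1145]
ee_rot: [[-0.5, -0.866, 0.001], [-0.866, 0.5, 0.001], [-0.001, -0.001, -1.0]]
wrist_force: [0.1, 0.3, -1.0]
gripper_width: 0.218
gripper_force: 30.0
```

```bash
python3 go.py .528 .2562 .0895 -120; python3 - <<'E'
from h import *
S=r.capture('side')
cv2.imwrite('pics/s6.png',cv2.resize(S['pixels'][90:220,130:310,::-1],None,fx=4,fy=4))
P=world(S);m=np.zeros((400,640),bool);m[90:220,130:310]=True
t=m&(P[...,2]>.075)&(P[...,2]<.13)&(np.hypot(P[...,0]-.528,P[...,1]-.256)<.09)
h=P[t];print(np.percentile(h[:,2],[5,50,95]))
# lid's top plane
d=h[np.abs(h[:,2]-np.median(h[:,2]))<.004];A=np.c_[d[:,:2],np.ones(len(d))];print(np.linalg.lstsq(A,d[:,2],rcond=None)[0],len(d))
E
```

```text
t 24.75 tcp [0.5293 0.2571 0.1145] w 0.218 F [ 0.1  0.3 -1. ] j [ 42.  24. -13.   0. -53. -72.]
shift [0.0014 0.0007 0.025 ] rot [-0.04  0.08  0.02]
[0.10128823 0.10740268 0.1178774 ]
[0.00383717 0.004006   0.10434285] 1434
```

View pics/s6.png

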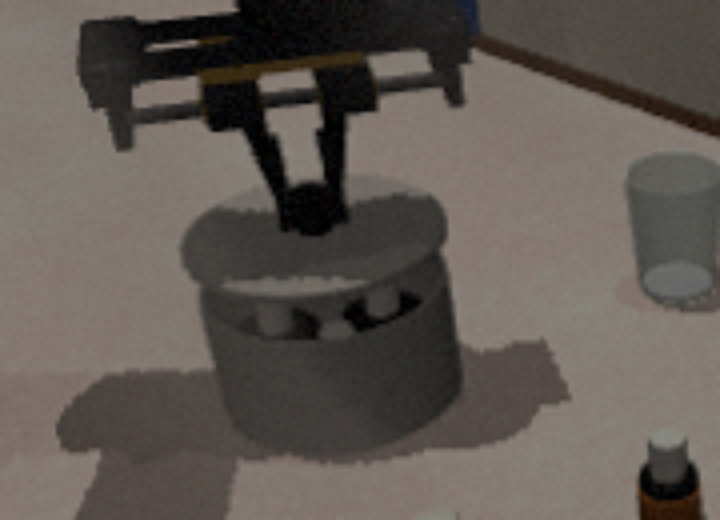

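The lid hangs level at (313,240) in the crop, centred over the tin with the jars below it. I'll lower it slowly.

Scaled: 0.024 m / 0.6 = 0.04, 0.022 m / 0.6 = 0.0367.

{"name": "inch_along", "arguments": {"deltas": [[0, 0.0023, 0.0012, 0.0067, 0, 0, 0], [0, 0.0023, 0.0012, 0.0133, 0, 0, 0], [0, 0.0023, 0.0012, 0.02, 0, 0, 0], [0, 0.0023, 0.0012, 0.0267, 0, 0, 0], [0, 0.0023, 0.0012, 0.0317, 0, 0, 0], [0, 0.0023, 0.0012, 0.0367, 0, 0, 0], [0, 0.0023, 0.0012, 0.04, 0, 0, 0], [0, 0.0023, 0.0012, 0.04, 0, 0, 0]]}}

```text
time_s: 25.6
tcp_pos: [0.5273, 0.2559, 0.0893]
ee_rot: [[-0.5, -0.866, -0.001], [-0.866, 0.5, -0.0], [0.001, 0.0, -1.0]]
wrist_force: [-0.7, 0.3, -1.3]
gripper_width: 0.22
gripper_force: 30.0
```

```bash
python3 go.py .528 .2562 .0885 -120
```

```text
t 25.6 tcp [0.5273 0.2559 0.0893] w 0.22 F [-0.7  0.3 -1.3] j [ 42.  26. -15.  -0. -49. -72.]
shift [-0.0006 -0.0004  0.0008] rot [ 0.02 -0.04  0.02]
```

Scaled: -0.11 m / 0.6 = -0.1833, -0.07 m / 0.6 = -0.1167.

{"name": "inch_along", "arguments": {"deltas": [[0, 0, 0, 0.0013, 0, 0, 0], [0, 0, 0, 0.0013, 0, 0, 0], [0.3, 0, 0, 0.0013, 0, 0, 0], [0.5, 0, 0, 0.0013, 0, 0, 0], [0.5, 0, 0, 0.0013, 0, 0, 0], [0.5, 0, 0, -0.05, 0, 0, 0], [0.5, 0, 0, -0.1167, 0, 0, 0], [0.5, 0, 0, -0.1833, 0, 0, 0]]}}

```text
time_s: 26.4
tcp_pos: [0.5273, 0.2558, 0.2009]
ee_rot: [[-0.5, -0.866, -0.0], [-0.866, 0.5, -0.001], [0.001, 0.0, -1.0]]
wrist_force: [1.3, 0.6, 0.3]
gripper_width: 0.494
gripper_force: 0.0
```

{"name": "inch_along", "arguments": {"deltas": [[0.5, 0.25, -0.0833, 0, 0, 0, 0], [0.5, 0.25, -0.0833, 0, 0, 0, 0], [0.5, 0.25, -0.0833, 0, 0, 0, 0], [0.5, 0.25, -0.0833, 0, 0, 0, 0], [0.5, 0.25, -0.0833, 0, 0, 0, 0], [0.5, 0.25, -0.0833, 0, 0, 0, 0]]}}

```text
time_s: 27.0
tcp_pos: [0.4965, 0.1017, 0.2001]
ee_rot: [[-0.5, -0.866, 0.001], [-0.866, 0.5, 0.001], [-0.001, -0.001, -1.0]]
wrist_force: [0.4, 0.2, 0.3]
gripper_width: 0.498
gripper_force: 0.0
```

```bash
python3 - <<'E'
from h import *
np.set_printoptions(precision=4,suppress=True)
S=r.capture('side');T=r.capture('top')
cv2.imwrite('pics/s7.png',np.hstack([cv2.resize(S['pixels'][100:220,150:270,::-1],None,fx=3,fy=3),cv2.resize(T['pixels'][180:300,140:260,::-1],None,fx=3,fy=3)]))
for c in(S,T):
    P=world(c);R=np.hypot(P[...,0]-.528,P[...,1]-.256)
    d=P[(R<.068)&(R>.02)&(abs(P[...,2]-.082)<.01)];A=np.c_[d[:,:2]-[.528,.256],np.ones(len(d))]
    print('plane',np.linalg.lstsq(A,d[:,2],rcond=None)[0],len(d))
    k=P[(R<.03)&(P[...,2]>.1)&(P[...,2]<.115)];print('knob',k.mean(0),len(k))
    D=P[(R<.09)&(P[...,2]>.078)&(P[...,2]<.09)];print('disc mid',(D.min(0)+D.max(0))/2)
E
```

```text
plane [ 0.0017 -0.0007  0.0819] 1174
knob [0.5265 0.2511 0.1057] 54
disc mid [0.528  0.2536 0.0839]
plane [0.0002 0.0005 0.0818] 851
knob [nan nan nan] 0
disc mid [0.5745 0.2577 0.0821]<stdin>:9: RuntimeWarning: Mean of empty slice.
  ret = um.true_divide(
```

View pics/s7.png

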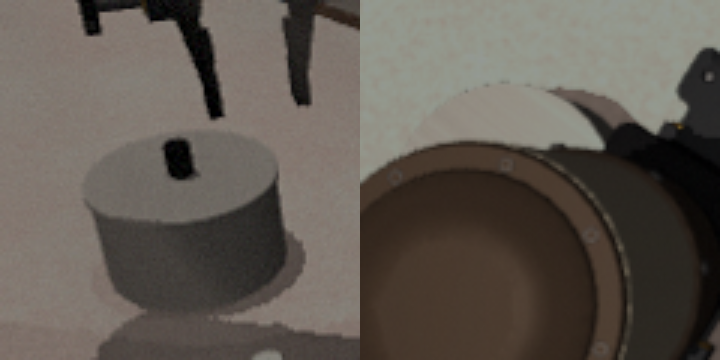

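The lid lies flat on the tin at (180,175) in the crop. Its disc top measures 82 mm in both views, which is where it should be when fully home, and it is level to 2 mrad. The robot is clear, so I'm handing in.

```bash
python3 -c "
from station import r
print(r.finish_job())"
```

```text
the job is handed in; nothing more can be done
None
```

The three wide jars stand upright in the tin with the lid level and fully home; I handed the job in at about 27 s, and no verdict was printed.

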